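# Seat a plate carrier on the shaker's twin pins and bolt it

## Robot

A 6-joint arm with a two-finger parallel gripper is mounted at the origin on the work surface. World frame = base frame: x ahead of the robot, y to its left, z up, the work surface at z = 0. Lengths are in mm, angles in rad, forces in N, time in s.
With the tool pointing down it reaches from about 300 to 775 mm from the base axis. Payload 14.6 kg.
Tool frame: the origin (TCP) lies midway between the tips of the shut fingers; the grasp point (between the pads) lies grip_depth behind it (grip_depth is the distance from the TCP to the grasp point, in mm); z points along the fingers, y is the direction in which the jaws open and shut (so a half turn about z gives the same grasp; the last joint's range is limited). The gripper opens to 94 mm and grips with 3 to 60 N. Pads are 16 mm wide; open, the fingers measure 119 mm over their backs; the gripper's body (75 mm by 177 mm) begins 78 mm behind the grasp point.
Start: joints at [-1.241, 0.3, 1.521, -0, 1.321, -0.067], TCP at [212.55, -507.259, 184.846] pointing down, gripper open.
Joint ranges: [-3.03, 3.03], [-0.79, 2.21], [0.23, 2.52], [-1.04, 4.18], [0, 3.07], [-2.55, 2.55]. Speed limits (rad/s): [2.22, 2.22, 2.57, 3.14, 3.14, 3.14].

## Interface

Orientations are given as [roll, pitch, yaw] about the fixed x, y, z axes, in that order (R = Rz(yaw) Ry(pitch) Rx(roll)).
In Python, from rig import * gives the robot as it stands. The module is installed in compiled form; this text tells all that it offers.
- The arm moves only by the tool move_arm, never from a script. Its arguments are lists of equal length, an entry for each row: "offset": the shift along the tool's x, y, z in m, a list of three; "twist": the turn, a rotation vector about the tool's x, y, z in rad, a list of three; "grip": the finger opening in m, from 0 to 0.094. In form: {"offset": [[tx, ty, tz], ...], "twist": [[rx, ry, rz], ...], "grip": [grip, ...]}. A call has 1 to 5 rows; each row shifts and turns the commanded pose from where the row before left it, along the tool's axes as they then stand; what a row does not reach is not made up. A row lasts 1/8 s, in which the tool goes at most 62.5 mm and 10.7 degrees, less where a joint would pass 70% of its speed; a pose out of reach is approached as far as the arm can. A call with a gripper value outside its range is refused whole. The fingers move at their own pace and stop on an object; the grip force is fixed at half the most. Time passes only in rows, so rows that do not move let the fingers close. It gives the time, the measured TCP pose, the force and the opening at its end, in the units of the state.
- read_state(): the state, without advancing time (a new reading comes with each control period).
- grab_frame(name): name is "scene" or "top" or "wrist"; returns (picture, depth): 384x512x3 uint8, blue, green, red; 384x512 float32, mm along the optical axis (not along the pixel's ray), 0 where there is no reading.
- camera_model(name): a dict with "fx", "fy", "cx", "cy" (pixels), "world_to_cam" (4x4, takes a point from world to camera coordinates). Camera axes: x right, y down, z forward; pixel columns grow to the right and rows downward; lengths in mm; the calibration is good to about 2 mm. A picture is of the moment at which its call begins: read the wrist's pose just before it. camera_model takes no time and is no camera call; for the wrist camera it gives the pose at the moment of the call.
- hand_in(): hands the job in, once; it reports no verdict.
The state is a dict: "time_s": time; "q": joint angles; "joint_vel": joint speeds; "joint_torque": joint torques, N m; "tcp_pos": TCP position; "tool_rot": TCP orientation; "wrist_force": force on the tool from outside, world axes, zero at the start; "moment": the same for the moment, N m; "width": finger opening in mm.
Only numpy, scipy, OpenCV 4.12 (cv2) and the standard library are available. Lean on these libraries where they do the work, as an engineer would, in place of code of your own. Each camera call takes 0.05 s, during which the arm holds its last target. There are 200 camera calls.

## Task

Put the aluminium plate carrier on the shaker: line up its two holes with the platform's two pins, lower it gently until it sits fully down on the platform, and let go of it. Then slide the lock bolt fully home over the carrier's rim. Do not press or knock hard, keep the carrier level, and leave the other things on the bench alone.

Things in the scene. Friction and masses are not known exactly. Their poses are not given: they have to be found in the camera images.
- shaker: Reciprocating shaker, fixed: white housing 260 x 240 mm (x, y); origin at the centre of its underside, z up. On it a bare aluminium platform, 230 x 190 mm, top face 80 mm above the origin. The platform travels along the shaker's y and has stopped anywhere from -20 to +20 mm off the housing's centre; no pose tells where: look or feel. Its drive holds it there against any permitted force.
- stroke_mid (a point): Point fixed in the housing, 94 mm above the middle of its underside, axes as the shaker's. Two upright steel pins stand on the platform, 10 mm diameter, 14 mm tall, last 1 mm chamfered, tops at this height, at x = -62 and +62 mm from this point and at y = the platform's unknown offset (-20 to +20 mm).
- carrier: Loose aluminium carrier frame holding a white 24-well plate, 0.25 to 0.55 kg, 152 (x) x 150 (y) mm, rim 8 mm thick. Origin: centre of its flat underside. Through holes 13 mm diameter at x = -62 and +62 mm, y = 0, in rim bars 28 mm wide, solid below along all of y. It may go on either way round, its x along the shaker's x. Seated, its origin is 80 mm above the shaker's, midway between the pins.
- carrier_handle (a point): Middle of the carrier's bridge handle, 56 mm above the carrier's underside, over its centre; axes as the carrier's. The handle is a bar along x, 106 mm long, 12 mm wide (y), 12 mm tall, with 35 mm free below it.
- bolt (a joint): Travel of the steel lock bolt, m: 0 drawn back, 0.026 home at its stop. Starts at 0 to 0.008. It slides towards the shaker's +x with about 4 N of friction and stays where left. Its tongue (24 mm wide, underside 90.5 mm above the shaker's origin) leads the tab's outer face by 32 mm; home, it covers 12 mm of a seated carrier's rim. It cannot pass over a carrier still up on the pins.
- bolt_mid (a point): Point in the housing at x = -122, y = +45, z = 108 mm from the shaker's origin, axes as the shaker's: where the middle of the outer (-x) face of the bolt's upright push tab would be at travel 0 with the platform at mid-stroke; the tab rides on the platform, so add the platform's offset along y and the travel along x. Tab: 10 mm thick (x), 24 mm wide (y), 95 to 121 mm above the shaker's origin.
- tip_rack: Bystander: orange tip rack 120 x 80 x 56 mm (x, y, z), origin at the centre of its underside.
- jar: Bystander: white jar, 48 mm diameter, 60 mm tall, origin at the centre of its underside.
- beaker: Bystander: glass beaker, 72 mm diameter, 85 mm tall, origin at the centre of its underside.
- vial: Bystander: small amber vial, 24 mm diameter, 45 mm tall, origin at the centre of its underside.
- marker: Bystander: marker pen 110 mm long, 12 mm thick, lying along its x, origin at the centre of its underside.
Mind the look-alikes: they are no part of the job. Leave any red or turquoise look-alike of the carrier alone.

How it is judged (in metres and radians):
On the way:
1. the carrier sits flat on the platform on both pins, let go of, with the bolt still drawn back (z of carrier in the frame of shaker between 0.078 and 0.082 m and x of carrier in the frame of shaker between -0.006 and 0.006 m and y of carrier in the frame of shaker between -0.025 and 0.025 m and angle between carrier's own z axis and vertical below 0.03 rad and contact force between the fingers and carrier below 0.1 N and value of joint bolt below 0.015 m), for 0.2 s.
At the end, for the whole second after the job is handed in: Carrier flat on the platform: underside within 2 mm of 80 mm above the shaker's origin, tilt under 0.03 rad, x axes within 0.08 rad, within 6 mm (x) and 25 mm (y) of the shaker's centre (so both pins are in the holes); bolt at 22 mm or more; all at rest (z of carrier in the frame of shaker between 0.078 and 0.082 m and x of carrier in the frame of shaker between -0.006 and 0.006 m and y of carrier in the frame of shaker between -0.025 and 0.025 m and angle between the x axis of carrier and the x axis of shaker, either way round below 0.08 rad and angle between carrier's own z axis and vertical below 0.03 rad and value of joint bolt above 0.022 m and linear speed of carrier below 0.01 m/s); the robot touches nothing.
It fails at once if the carrier is pressed or knocked against the shaker with more than 30 N (contact force between carrier and shaker above 30 N).
It fails at once if the gripper presses on the shaker or its bolt with more than 30 N (contact force between the fingers and shaker above 30 N).
It fails at once if the carrier is tilted more than 0.3 rad (angle between carrier's own z axis and vertical above 0.3 rad).
It fails at once if a bystander is moved by more than 30 mm (distance of any of tip_rack, jar, beaker, vial, marker from where it was at the start of the episode above 0.03 m).
It also fails if it takes over 72 s, if anything falls off the work surface, if the arm or the gripper's body presses on something with over 40 N, if the wrist force passes 120 N, or if a joint passes its speed limit or range.

## Working session

There is one attempt and no reset: what is moved stays moved. The work goes in short steps, Python scripts to look and compute and a tool call to move; the robot and the scene stay as the last step left them, time stands still between calls to the robot, and variables do not carry over. Pictures are saved under pics/ and viewed, about 8 in all and at most 12, crops included, and the job is handed in when it is done.

Besides the shell and the picture viewer there is one more tool, called after ">>>" by a JSON object that holds its "api" and its "payload". move_arm: Moves the arm, as the interface text tells. Its arguments: {"type":"object","properties":{"offset":{"type":"array"},"twist":{"type":"array"},"grip":{"type":"array"}},"required":["offset","twist","grip"]}

```bash
mkdir -p pics
cat > h.py <<'E'
from rig import *
import numpy as np, cv2
def pts(d,c):
    v,u=np.indices(d.shape); 
    P=np.stack([(u-c['cx'])/c['fx']*d,(v-c['cy'])/c['fy']*d,d,np.ones_like(d)],-1)
    return (P@np.linalg.inv(np.array(c['world_to_cam'])).T)[...,:3]
def ray(c,u,v,z):
    W=np.linalg.inv(np.array(c['world_to_cam'])); o=W[:3,3]
    d=W[:3,:3]@np.array([(u-c['cx'])/c['fx'],(v-c['cy'])/c['fy'],1.]); return o+d*(z-o[2])/d[2]
E
python3 - <<'E'
from h import *
s=read_state();print(s)
for n in("scene","top"):
    p,d=grab_frame(n);c=camera_model(n);np.savez(f'{n}0.npz',p=p,d=d,W=c['world_to_cam'],k=[c['fx'],c['fy'],c['cx'],c['cy']]);print(n,c)
    cv2.imwrite(f'pics/{n}0.png',cv2.resize(p,None,fx=1.5,fy=1.5,interpolation=cv2.INTER_CUBIC))
E
```

```text
{'time_s': 0.0, 'q': array([-1.24058662e+00,  3.00467391e-01,  1.52157041e+00,  3.57108698e-05,
        1.32070241e+00, -6.66063432e-02]), 'joint_vel': array([-1.38050253e-03, -1.91767354e-03, -1.08740375e-03,  2.63352509e-04,
       -5.43863454e-04,  9.56591238e-06]), 'joint_torque': array([-1.39758238e-03, -5.31808019e+01, -3.52733266e+01,  7.08178477e-02,
        2.43968371e-02, -8.70634040e-05]), 'tcp_pos': array([ 212.47775737, -506.99395873,  184.29289613]), 'tool_rot': array([-3.14044995e+00, -1.10890793e-04,  3.96807125e-01]), 'wrist_force': array([-0.13772031,  0.17370921, -0.45029069]), 'moment': array([0.01249645, 0.011213  , 0.03177031]), 'width': 93.93923280699731}
scene {'fx': 439.3833089916775, 'fy': 439.3833089916775, 'cx': 256.89882245413736, 'cy': 187.24824357746735, 'world_to_cam': array([[ 7.84498310e-01,  6.20011906e-01,  1.21506091e-02,
        -4.60331719e+02],
       [ 4.44223988e-01, -5.48187357e-01, -7.08629431e-01,
        -1.34812259e+02],
       [-4.32697874e-01,  5.61316183e-01, -7.05476217e-01,
         1.60744288e+03],
       [ 0.00000000e+00,  0.00000000e+00,  0.00000000e+00,
         1.00000000e+00]])}
top {'fx': 422.56071325514364, 'fy': 422.56071325514364, 'cx': 253.36171389834783, 'cy': 194.0063613826438, 'world_to_cam': array([[-2.75847967e-02, -9.99564163e-01,  1.05149279e-02,
         6.07703141e+01],
       [-9.96628363e-01,  2.66876049e-02, -7.75865865e-02,
         5.23510699e+02],
       [ 7.72721531e-02, -1.26196856e-02, -9.96930167e-01,
         1.76842134e+03],
       [ 0.00000000e+00,  0.00000000e+00,  0.00000000e+00,
         1.00000000e+00]])}
```

View pics/top0.png

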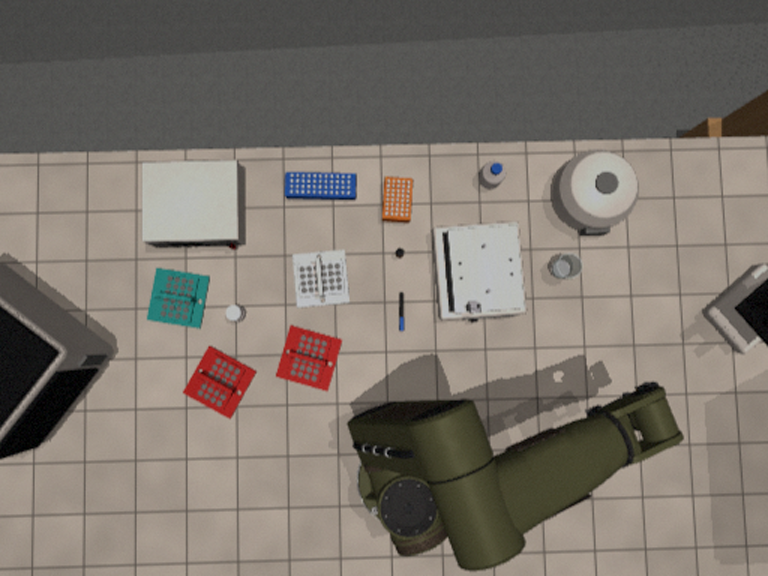

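View pics/scene0.png

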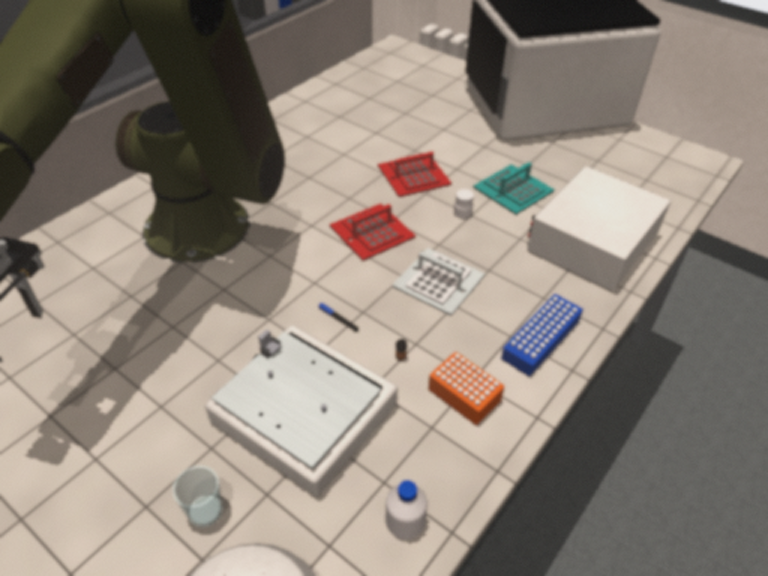

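The top view shows four candidates for the carrier:
- white/aluminium frame at (320,278)
- red frame at (308,358)
- red frame at (220,382)
- turquoise frame at (179,297)

The bare aluminium frame with the white plate at (320,278) fits the description. The shaker is at (480,270), with its bolt on the robot's side at (473,308), and the likely pins are at (483,246) and (488,291). I'll confirm this in an enlarged crop.

Run:
```python
from h import *
z=np.load('top0.npz');p,d=z['p'],z['d'];k=z['k'];c=dict(fx=k[0],fy=k[1],cx=k[2],cy=k[3],world_to_cam=z['W'])
P=pts(d,c)
a=cv2.resize(p[140:220,185:357],None,fx=4.6,fy=4.6,interpolation=cv2.INTER_CUBIC);cv2.imwrite('pics/crop.png',a)
# carrier rough: pixels raised 4..20 mm region
for name,(u0,u1,v0,v1),(lo,hi) in [('rim',(188,240,160,212),(5,30)),('handle',(188,240,160,212),(45,75)),('housing+plat',(285,355,140,225),(70,86)),('high',(285,355,140,225),(100,130))]:
    R=P[v0:v1,u0:u1].reshape(-1,3);R=R[(R[:,2]>lo)&(R[:,2]<hi)]
    if len(R)<3: print(name,len(R));continue
    r=cv2.minAreaRect(R[:,:2].astype(np.float32));print(name,len(R),r,np.median(R[:,2]),R.mean(0))
for u,v in [(483,246),(488,291),(485,268),(473,308),(460,230)]:
    print(u,v,[ray(c,u/1.5,v/1.5,h).round(1) for h in(80,94)],P[v*2//3,u*2//3])
```

```text
rim 1253 ((567.4249877929688, 215.72845458984375), (218.34512329101562, 219.09368896484375), 88.5468978881836) 11.901083903160725 [565.58686141 214.9838396   12.44878196]
handle 81 ((565.8497314453125, 215.05934143066406), (104.90996551513672, 12.424192428588867), 3.7591712474823) 62.14011992605265 [565.78163404 214.68592254  61.88472043]
housing+plat 2363 ((569.6848754882812, -228.99935913085938), (238.06057739257812, 229.6502227783203), 3.0971484184265137) 80.12098410711292 [ 574.36050486 -237.14581984   79.70389923]
high 39 ((541.4155883789062, -229.19216918945312), (44.290672302246094, 188.23004150390625), 70.79633331298828) 107.39101544219602 [ 470.22635845 -202.5228728   110.99781203]
483 246 [array([ 636.7, -238.8,   80. ]), array([ 634.7, -236.3,   94. ])] [ 634.08653323 -235.61685958   98.00191176]
488 291 [array([ 512.5, -247.5,   80. ]), array([ 511.4, -245. ,   94. ])] [ 510.82477202 -241.98733311  102.79999389]
485 268 [array([ 575.8, -241.9,   80. ]), array([ 574.3, -239.3,   94. ])] [ 578.47061741 -240.39522922   81.22964315]
473 308 [array([ 467.1, -204.7,   80. ]), array([ 466.5, -202.5,   94. ])] [ 467.5436698  -200.14675189  100.44253474]
460 230 [array([ 682.7, -177.3,   80. ]), array([ 680.3, -175.3,   94. ])] [ 685.1377266  -175.34794779   74.38625957]
```

View pics/crop.png

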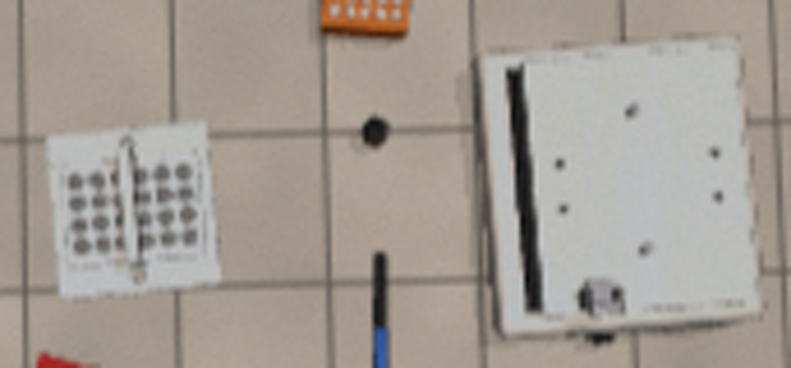

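The crop confirms it: the bare aluminium carrier is at crop pixel (132,210), and the handle runs along world x with yaw about 0.066. The pins are at (632,110) and (645,248), and the bolt tab is at (602,297). Next I need grip_depth and the wrist camera's mounting.

Run:
```python
import rig;print([n for n in dir(rig) if not n.startswith('__')], getattr(rig,'grip_depth',None))
from h import *
from scipy.spatial.transform import Rotation as R
s=read_state();c=camera_model('wrist');W=np.linalg.inv(np.array(c['world_to_cam']));Rt=R.from_euler('xyz',s['tool_rot']).as_matrix()
print(Rt.T@(W[:3,3]-s['tcp_pos']));print(Rt.T@W[:3,:3],c['fx'],c['cx'],c['cy'])
```

```text
['IKError', 'camera_model', 'grab_frame', 'grip_depth', 'hand_in', 'read_state'] 18.8
[  65.9804483    -1.34216524 -200.27598556]
[[ 9.89307947e-04 -9.73439994e-01 -2.28940165e-01]
 [ 9.99999316e-01  8.20279319e-04  8.33469197e-04]
 [-6.23537368e-04 -2.28940833e-01  9.73440140e-01]] 269.3581631868415 253.51795563419765 191.90860239395818
```

>>> {"api": "move_arm", "payload": {"offset": [[0,0,-0.03],[0,0,-0.03],[0.03,-0.04,-0.02],[0.03,-0.04,0],[0.03,-0.04,0]], "twist": [[0,0,0.165],[0,0,0.165],[0,0,0],[0,0,0],[0,0,0]], "grip": [0.094,0.094,0.094,0.094,0.094]}}

```text
time_s: 0.72
tcp_pos: [294.9, -380.1, 264.8]
tool_rot: [-3.141, 0.0, 0.066]
wrist_force: [0.6, -0.2, 0.4]
width: 94.1
```

>>> {"api": "move_arm", "payload": {"offset": [[0.056,-0.023,0],[0.056,-0.023,0],[0.056,-0.023,0],[0.056,-0.023,0],[0.056,-0.023,0]], "twist": [[0,0,0],[0,0,0],[0,0,0],[0,0,0],[0,0,0]], "grip": [0.094,0.094,0.094,0.094,0.094]}}

```text
time_s: 1.35
tcp_pos: [567.6, -246.9, 264.6]
tool_rot: [-3.141, 0.0, 0.067]
wrist_force: [-0.2, -0.7, 0.2]
width: 94.1
```

>>> {"api": "move_arm", "payload": {"offset": [[0,0,0]], "twist": [[0,0,0]], "grip": [0.094]}}

```text
time_s: 1.48
tcp_pos: [568.2, -245.7, 262.9]
tool_rot: [-3.14, 0.002, 0.071]
wrist_force: [0.8, 0.7, 0.2]
width: 93.9
```

```bash
cat >> h.py <<'E'
def snap(tag,n='wrist',crop=None,f=1.5):
    c=camera_model(n);p,d=grab_frame(n);np.savez(tag+'.npz',p=p,d=d,W=c['world_to_cam'],k=[c['fx'],c['fy'],c['cx'],c['cy']])
    q=p if crop is None else p[crop[1]:crop[3],crop[0]:crop[2]]
    cv2.imwrite(f'pics/{tag}.png',cv2.resize(q,None,fx=f,fy=f,interpolation=cv2.INTER_CUBIC));return p,d,c
def load(tag):
    z=np.load(tag+'.npz');k=z['k'];return z['p'],z['d'],dict(fx=k[0],fy=k[1],cx=k[2],cy=k[3],world_to_cam=z['W'])
E
python3 - <<'E'
from h import *
s=read_state();print(s['tcp_pos'],s['tool_rot']);snap('w1')
E
```

```text
[ 568.20824026 -245.74126625  262.92666726] [-3.13998715e+00  2.07953567e-03  7.06419843e-02]
```

View pics/w1.png

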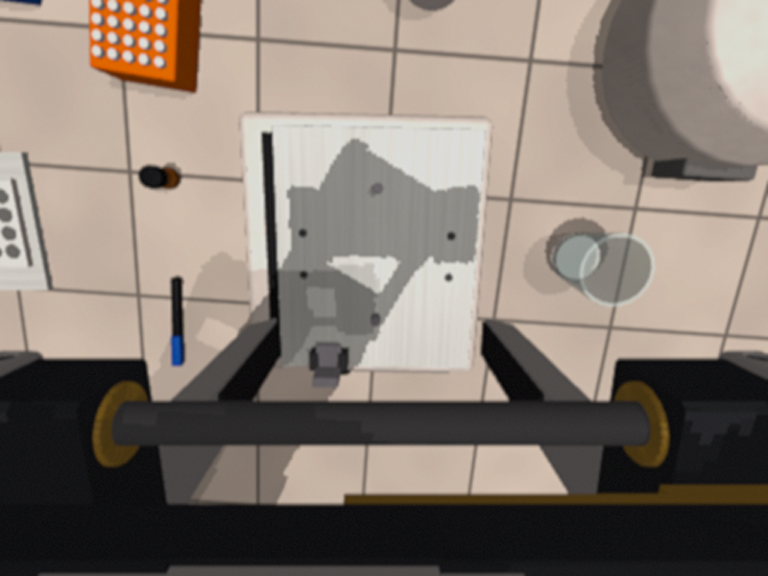

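This wrist view shows the pins at (376,188) and (375,319), the bolt tab at (327,368), and the drilled dark spots at (303,233), (451,236), (303,274) and (448,278), which are not pins. I'll work out the pin and tab positions from it.

Run:
```python
from h import *
p,d,c=load('w1');P=pts(d,c)
for n,(u,v) in dict(pin1=(376,188),pin2=(375,319)).items():
    u=int(u/1.5);v=int(v/1.5);R=P[v-9:v+10,u-9:u+10];m=(R[...,2]>86)&(R[...,2]<99)
    vv,uu=np.nonzero(m);Q=R[m];print(n,m.sum(),Q.mean(0),np.percentile(Q[:,2],90),'centroid px',uu.mean()+u-9,vv.mean()+v-9)
    t=Q[Q[:,2]>92]; print(len(t),t.mean(0) if len(t) else '')
R=P[215:260,195:245].reshape(-1,3);R=R[(R[:,2]>115)&(R[:,2]<128)];print('tab top',len(R),R.mean(0),R.min(0),R.max(0))
print('plat z',np.median(P[100:120,190:200,2]),np.median(P[200:230,290:300,2]))
g=p.astype(int)
# housing outline on top plane: bright, z 68..90
m=((P[...,2]>66)&(P[...,2]<90)).astype(np.uint8);m[260:]=0;m[:, :150]=0;m[:,340:]=0
Q=P[m>0];print('top rect',cv2.minAreaRect(Q[:,:2].astype(np.float32)))
# top edge (far +x) and right/left edges line fit
e=[];
for u in range(175,315,5):
    v=np.nonzero(m[:,u])[0]; 
    if len(v): e.append(P[v[0],u])
e=np.array(e);a=np.polyfit(e[:,1],e[:,0],1);print('far edge yaw',-np.arctan(a[0]),e[:,0].mean(),e[:,2].mean())
```

```text
pin1 43 [ 637.66361647 -236.49731227   93.99840556] 95.03411685100318 centroid px 251.27906976744185 124.93023255813952
42 [ 637.72070225 -236.40680756   94.05305886]
pin2 44 [ 515.30765461 -242.81879261   92.73111213] 94.60682385701229 centroid px 249.75 212.63636363636363
34 [ 514.49781619 -242.78380635   93.89232829]
tab top 144 [ 461.96389235 -200.72385048  120.46448302] [ 455.33454975 -212.73608263  115.07503875] [ 466.55759466 -189.07150785  122.77105324]
plat z 80.34943255326263 80.23930862004096
top rect ((575.8228149414062, -233.4433135986328), (229.85867309570312, 203.07875061035156), 2.948849678039551)
far edge yaw 0.06144828540528271 688.975449511696 79.8748222666868
```

>>> {"api": "move_arm", "payload": {"offset": [[0.003,-0.057,0],[0.003,-0.057,0],[0.003,-0.057,0],[0.003,-0.057,0],[0.003,-0.057,0]], "twist": [[0,0,0],[0,0,0],[0,0,0],[0,0,0],[0,0,0]], "grip": [0.094,0.094,0.094,0.094,0.094]}}

```text
time_s: 2.15
tcp_pos: [561.1, 37.8, 265.3]
tool_rot: [3.141, -0.001, 0.065]
wrist_force: [1.6, -1.0, 0.0]
width: 93.9
```

>>> {"api": "move_arm", "payload": {"offset": [[0.003,-0.057,0],[0.003,-0.057,0],[0.003,-0.055,0.02],[0,0,0.05],[0,0,0.016]], "twist": [[0,0,0],[0,0,0],[0,0,0],[0,0,0],[0,0,0]], "grip": [0.094,0.094,0.094,0.094,0.094]}}

```text
time_s: 2.78
tcp_pos: [558.4, 205.3, 176.5]
tool_rot: [3.14, 0.004, 0.066]
wrist_force: [0.2, -0.7, -0.2]
width: 93.9
```

>>> {"api": "move_arm", "payload": {"offset": [[0,0,0]], "twist": [[0,0,0]], "grip": [0.094]}}

```text
time_s: 2.9
tcp_pos: [559.7, 205.3, 179.2]
tool_rot: [3.141, 0.001, 0.065]
wrist_force: [0.7, -0.7, 0.1]
width: 93.9
```

Run:
```python
from h import *
s=read_state();print(s['tcp_pos'],s['tool_rot']);snap('w2',crop=(110,60,400,270),f=2.7)
```

```text
[559.73087985 205.26938437 179.17241428] [3.14135707e+00 6.50314831e-04 6.52192828e-02]
```

View pics/w2.png

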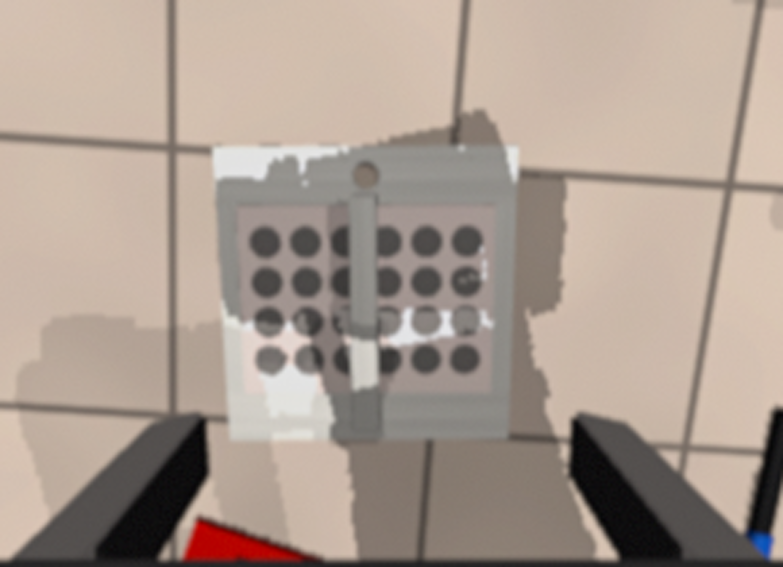

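The white carrier is centred near crop pixel (365,300). Its +x hole is at (366,175), its rim corners are at about (213,148), (518,147), (511,440) and (231,440), and the handle is the vertical bar at about x=364.

Run:
```python
from h import *
p,d,c=load('w2');P=pts(d,c)
f=lambda u,v,z:ray(c,110+(u+.5)/2.7-.5,60+(v+.5)/2.7-.5,z)
C=np.array([f(*x,8)[:2] for x in[(213,148),(518,147),(511,440),(231,440)]]);print(C.round(1),'mean',C.mean(0))
print('sides',np.linalg.norm(C-np.roll(C,-1,0),axis=1),'yaws',[np.arctan2(*(a-b)[::-1]) for a,b in((C[0],C[3]),(C[1],C[2]))],np.arctan2(*(C[0]-C[1])))
print('hole',f(366,175,8),f(366,175,0))
m=(P[...,2]>50)&(P[...,2]<70);m[:, :200]=0;m[:,300:]=0;m[:100]=0;m[230:]=0
Q=P[m];r=cv2.minAreaRect(Q[:,:2].astype(np.float32));print('handle',len(Q),Q.mean(0),np.median(Q[:,2]),r)
l=cv2.fitLine(Q[:,:2].astype(np.float32),cv2.DIST_HUBER,0,.01,.01).ravel();print('yaw',np.arctan(l[1]/l[0]))
R=P[60:230,185:310];b=R[(R[...,2]>5)&(R[...,2]<10.5)];print('rim z',len(b),np.median(P[150:190,197:200,2]),np.median(P[112:118,200:230,2]))
p,d,c1=load('w1');print('pin tops by ray',ray(c1,251.3,124.9,94),ray(c1,249.9,212.5,94))
```

```text
[[637.4 297.7]
 [647.8 148.2]
 [496.3 135.7]
 [486.4 286.4]] mean [566.97705604 217.00710822]
sides [149.85285757 152.0061742  150.96881007 151.4797893 ] yaws [np.float64(0.07492785066045086), np.float64(0.08224461105810629)] -0.06936678723060014
hole [629.54453815 221.94249835   8.        ] [629.63875467 222.18257564   0.        ]
handle 897 [571.11443628 218.00392178  62.17097145] 62.26047429492206 ((568.5279541015625, 218.1615753173828), (104.06868743896484, 11.858938217163086), 3.6130502223968506)
yaw 0.06685712
rim z 4952 8.752303700513693 7.554962535942877
pin tops by ray [ 637.70878363 -236.52121607   94.        ] [ 515.92610348 -243.00910306   94.        ]
```

>>> {"api": "move_arm", "payload": {"offset": [[0.009,-0.012,0.03],[0,0,0.05],[0,0,0.04],[0,0,0.022],[0,0,0]], "twist": [[0,0,0],[0,0,0],[0,0,0],[0,0,0],[0,0,0]], "grip": [0.06,0.04,0.04,0.04,0.04]}}

```text
time_s: 3.58
tcp_pos: [568.3, 218.5, 37.3]
tool_rot: [3.142, 0.0, 0.066]
wrist_force: [-0.0, 0.7, 1.0]
width: 47.6
```

>>> {"api": "move_arm", "payload": {"offset": [[0,0,0],[0,0,0],[0,0,0],[0,0,0],[0,0,0]], "twist": [[0,0,0],[0,0,0],[0,0,0],[0,0,0],[0,0,0]], "grip": [0.02,0,0,0,0]}}

```text
time_s: 4.2
tcp_pos: [568.2, 218.8, 37.6]
tool_rot: [3.141, -0.001, 0.067]
wrist_force: [-0.7, -4.0, 6.0]
width: 11.1
```

>>> {"api": "move_arm", "payload": {"offset": [[0,0,0],[0,0,0],[0,0,-0.01],[0,0,-0.02],[0,0,0]], "twist": [[0,0,0],[0,0,0],[0,0,0],[0,0,0],[0,0,0]], "grip": [0,0,0,0,0]}}

```text
time_s: 4.82
tcp_pos: [568.5, 219.5, 68.2]
tool_rot: [-3.141, -0.002, 0.067]
wrist_force: [-0.6, 0.9, -4.5]
width: 11.1
```

>>> {"api": "move_arm", "payload": {"offset": [[0,0,-0.02],[0,0,-0.04],[0,0,-0.05],[0,0,-0.04],[0,0,-0.02]], "twist": [[0,0,0],[0,0,0],[0,0,0],[0,0,0],[0,0,0]], "grip": [0,0,0,0,0]}}

```text
time_s: 5.45
tcp_pos: [568.1, 219.3, 238.5]
tool_rot: [-3.141, -0.002, 0.067]
wrist_force: [-0.2, 0.5, -3.5]
width: 11.2
```

>>> {"api": "move_arm", "payload": {"offset": [[0,0.02,0],[0,0.035,0],[-0.003,0.045,0],[-0.003,0.045,0],[-0.003,0.045,0]], "twist": [[0,0,0],[0,0,0],[0,0,0],[0,0,0],[0,0,0]], "grip": [0,0,0,0,0]}}

```text
time_s: 6.08
tcp_pos: [570.7, 26.5, 234.9]
tool_rot: [-3.141, 0.003, 0.066]
wrist_force: [0.3, 0.5, -3.9]
width: 11.4
```

>>> {"api": "move_arm", "payload": {"offset": [[-0.003,0.045,0],[-0.003,0.045,0],[-0.003,0.045,0],[-0.003,0.045,0],[-0.002,0.045,0]], "twist": [[0,0,0],[0,0,0],[0,0,0],[0,0,0],[0,0,0]], "grip": [0,0,0,0,0]}}

```text
time_s: 6.7
tcp_pos: [571.4, -198.7, 234.9]
tool_rot: [-3.14, 0.002, 0.066]
wrist_force: [0.6, -0.3, -2.5]
width: 11.8
```

>>> {"api": "move_arm", "payload": {"offset": [[0,0.03,0],[0,0.013,0],[0,0,0],[0,0,0]], "twist": [[0,0,0],[0,0,0],[0,0,0],[0,0,0]], "grip": [0,0,0,0]}}

```text
time_s: 7.2
tcp_pos: [575.5, -238.4, 236.6]
tool_rot: [-3.141, 0.0, 0.068]
wrist_force: [1.2, 0.1, -2.8]
width: 11.6
```

Run:
```python
from h import *
s=read_state();print(s['tcp_pos'],s['tool_rot'],s['wrist_force']);snap('w3')
snap('s3','scene',(130,180,330,340),3.9)
a=cv2.imread('pics/w3.png')[:330,:]; b=cv2.imread('pics/s3.png')
```

```text
[ 575.47245432 -238.40925464  236.58682729] [-3.14115122e+00  3.17785180e-04  6.77577638e-02] [ 1.24195026  0.127493   -2.84383408]
```

View pics/w3.png

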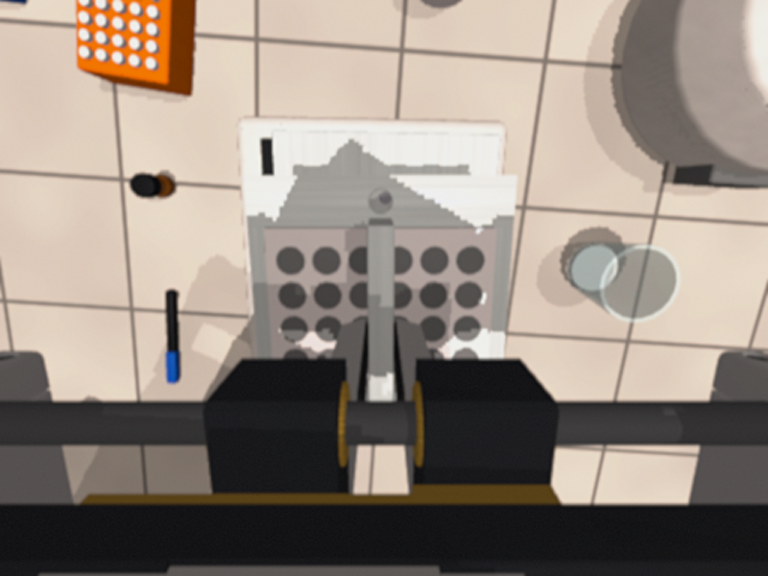

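The carrier is held level, with its +x hole at (380,200) and the far rim edge at y≈176. I'll compute the carrier's position relative to the tool in this view.

Run:
```python
from h import *
p,d,c=load('w3');P=pts(d,c)
print('rim z',np.median(P[122:130,190:240,2]),np.median(P[122:130,270:330,2]),'side',np.median(P[200:230,167:172,2]),np.median(P[200:230,333:336,2]))
g=cv2.resize(p[115:150,225:285],None,fx=8,fy=8,interpolation=cv2.INTER_CUBIC);cv2.imwrite('pics/hole.png',g)
for z in(206,208): print('hole',ray(c,380/1.5-.17,200/1.5-.17,z))
m=(P[...,2]>195)&(P[...,2]<222);m[235:]=0
# left/right rim edges and front edge in world
L=[];R=[]
for v in range(130,230,4):
    u=np.nonzero(m[v,140:360])[0]+140;L.append(P[v,u[0]]);R.append(P[v,u[-1]])
F=[P[np.nonzero(m[:,u])[0][0],u] for u in range(190,335,4)]
for n,E in(('L',L),('R',R)):
    E=np.array(E);a=np.polyfit(E[:,0],E[:,1],1);print(n,'yaw',np.arctan(a[0]),'y at 575.5',np.polyval(a,575.5),np.median(E[:,2]))
F=np.array(F);a=np.polyfit(F[:,1],F[:,0],1);print('F yaw',-np.arctan(a[0]),'x at -238.4',np.polyval(a,-238.4),np.median(F[:,2]))
```

```text
rim z 207.35080585660864 207.14042650805078 side 62.743489137844875 206.98490621615804
hole [ 637.03648488 -232.83268212  206.        ]
hole [ 637.06938894 -232.83298375  208.        ]
L yaw 0.07060536423287767 y at 575.5 -162.39772344702118 207.72029384826232
R yaw 0.07253321396346242 y at 575.5 -311.978626938472 206.82101171121442
F yaw 0.0706750251905541 x at -238.4 650.4938051428453 207.22065684615183
```

View pics/hole.png

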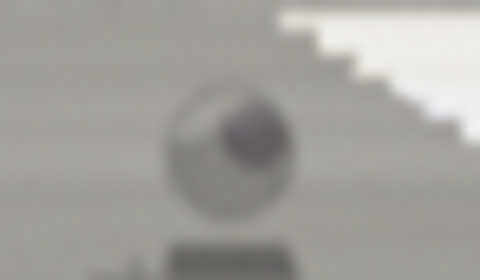

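The pin top shows through the hole: hole centre at crop pixel (230,150), pin at (253,135). That lets me measure both in one view.

Run:
```python
from h import *
p,d,c=load('w3');P=pts(d,c)
f=lambda u,v,z:ray(c,225+(u+.5)/8-.5,115+(v+.5)/8-.5,z).round(1)
print('hole',f(230,150,207),'pin',f(254,134,94))
g=p[115:150,225:285].mean(2);print(d[130:135,253:260].round(0));print(P[130:135,253:260,2].round(0))
```

```text
hole [ 636.9 -233.   207. ] pin [ 637.7 -236.6   94. ]
[[336. 335. 333. 335. 335. 335. 334.]
 [335. 334. 334. 335. 334. 336. 335.]
 [333. 335. 335. 333. 334. 335. 335.]
 [335. 335. 335. 335. 334. 334. 335.]
 [349. 336. 335. 334. 336. 333. 335.]]
[[92. 93. 95. 94. 94. 93. 95.]
 [93. 94. 95. 93. 94. 92. 93.]
 [95. 94. 94. 95. 95. 94. 93.]
 [94. 94. 94. 94. 95. 95. 94.]
 [80. 93. 94. 95. 94. 96. 94.]]
```

>>> {"api": "move_arm", "payload": {"offset": [[0.001,0.0025,0.015],[0,0,0.03],[0,0,0.03],[0,0,0.01],[0,0,0]], "twist": [[0,0,0.012],[0,0,0],[0,0,0],[0,0,0],[0,0,0]], "grip": [0,0,0,0,0]}}

```text
time_s: 7.92
tcp_pos: [576.6, -241.7, 151.5]
tool_rot: [-3.141, 0.001, 0.055]
wrist_force: [0.2, -0.1, -3.2]
width: 11.0
```

>>> {"api": "move_arm", "payload": {"offset": [[0,0,0],[0,0,0],[0,0,0]], "twist": [[0,0,0],[0,0,0],[0,0,0]], "grip": [0,0,0]}}

```text
time_s: 8.3
tcp_pos: [576.8, -242.0, 152.4]
tool_rot: [3.141, -0.001, 0.055]
wrist_force: [-0.0, 0.4, -2.8]
width: 11.1
```

Run:
```python
from h import *
s=read_state();print(s['tcp_pos'],s['tool_rot'],s['wrist_force']);p,d,c=snap('w4')
g=cv2.resize(p[110:155,220:290],None,fx=8,fy=8,interpolation=cv2.INTER_CUBIC)
q=cv2.resize(grab_frame('scene')[0][180:340,130:330],None,fx=2.25,fy=2.25,interpolation=cv2.INTER_CUBIC)[:,:240]
o=np.zeros((360,800,3),np.uint8);o[:,:560]=g;o[:,560:]=q[:360];cv2.imwrite('pics/hole4.png',o)
P=pts(d,c);print('rim z',np.median(P[122:130,190:240,2]))
```

```text
[ 576.7885659  -241.96320307  152.39832964] [ 3.14118523e+00 -7.31049917e-04  5.47360197e-02] [-0.03299678  0.44691124 -2.77279504]
rim z 123.21273962805458
```

View pics/hole4.png

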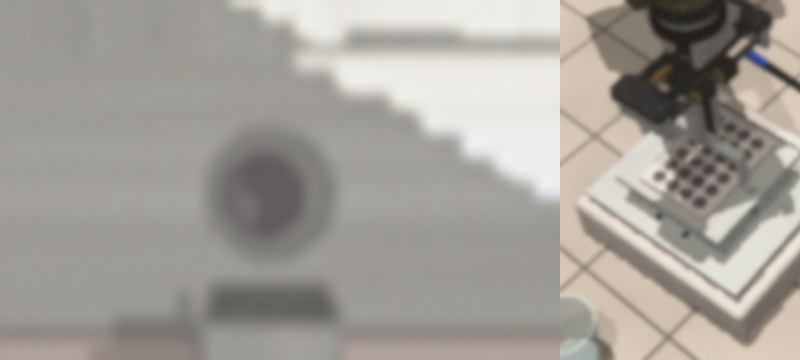

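Run:
```python
from h import *
p,d,c=load('w4')
f=lambda u,v,z:ray(c,220+(u+.5)/8-.5,110+(v+.5)/8-.5,z).round(2)
print('hole',f(270,193,123.2),f(270,193,115.2),'pin',f(265,193,94))
print('cam',np.linalg.inv(c['world_to_cam'])[:3,3])
g=p[110:155,220:290].mean(2)
# dark pin centroid, ring threshold
s=g[15:33,25:43];print(s.round(0).astype(int))
```

```text
hole [ 638.06 -237.32  123.2 ] [ 637.92 -237.33  115.2 ] pin [ 637.53 -236.76   94.  ]
cam [ 642.01112819 -237.08625083  352.7102895 ]
[[155 155 156 155 153 149 147 145 144 146 148 150 153 155 156 156 156 155]
 [157 158 156 153 147 139 135 135 135 135 137 140 144 151 156 157 159 158]
 [158 158 154 147 138 129 127 126 128 127 128 128 132 140 149 156 160 160]
 [160 157 147 136 128 124 121 118 119 121 123 124 126 129 138 152 160 161]
 [158 150 137 127 122 116 107 104 104 107 113 120 125 125 129 143 156 160]
 [153 141 129 121 114 105  97  95  96  97 102 111 122 126 127 134 147 156]
 [150 136 123 114 105  97  94  94  96  95  96 103 114 125 127 129 141 153]
 [146 132 121 110 105 100  96  96  96  96  96  96 106 122 126 127 135 152]
 [147 129 117 108 107 103  98  97  95  97  96  94 102 120 128 125 131 152]
 [148 129 117 107 109 110 106  99  97  96  97  94 101 118 127 125 132 153]
 [147 130 118 108 111 115 112 102  97  96  96  95 103 120 127 127 135 155]
 [150 133 121 111 110 115 113 102  95  96  96  95 106 122 125 128 139 154]
 [149 136 126 117 110 109 109  99  94  94  96 101 113 124 125 127 142 153]
 [150 140 131 124 116 109 105  98  95  97 104 112 121 124 125 131 145 153]
 [151 146 140 130 122 116 112 107 105 110 115 121 124 124 129 140 149 152]
 [153 152 148 139 131 125 122 119 117 120 123 125 127 133 141 149 152 153]
 [154 155 154 148 141 134 128 126 125 127 127 129 136 145 152 154 154 154]
 [154 155 155 153 150 145 140 138 136 137 139 141 148 152 155 155 154 154]]
```

>>> {"api": "move_arm", "payload": {"offset": [[-0.0005,-0.0007,0.006],[0,0,0.008],[0,0,0.004],[0,0,0],[0,0,0]], "twist": [[0,0,0],[0,0,0],[0,0,0],[0,0,0],[0,0,0]], "grip": [0,0,0,0,0]}}

```text
time_s: 9.02
tcp_pos: [576.2, -241.3, 134.0]
tool_rot: [3.141, -0.0, 0.055]
wrist_force: [-1.4, 0.4, -3.1]
width: 11.5
```

>>> {"api": "move_arm", "payload": {"offset": [[0,0,0.001],[0,0,0.001],[0,0,0.001],[0,0,0.001],[0,0,0.001]], "twist": [[0,0,0],[0,0,0],[0,0,0],[0,0,0],[0,0,0]], "grip": [0,0,0,0,0]}}

```text
time_s: 9.65
tcp_pos: [576.1, -241.2, 128.8]
tool_rot: [-3.142, 0.0, 0.055]
wrist_force: [-0.5, 0.5, -2.9]
width: 10.9
```

The underside is now below the pin tops and there is no added force, so both pins are entering. I'll keep lowering slowly.

>>> {"api": "move_arm", "payload": {"offset": [[0,0,0.001],[0,0,0.001],[0,0,0.001],[0,0,0.001],[0,0,0.001]], "twist": [[0,0,0],[0,0,0],[0,0,0],[0,0,0],[0,0,0]], "grip": [0,0,0,0,0]}}

```text
time_s: 10.28
tcp_pos: [576.1, -241.2, 123.8]
tool_rot: [-3.142, -0.0, 0.055]
wrist_force: [-0.6, 0.5, -4.4]
width: 11.6
```

>>> {"api": "move_arm", "payload": {"offset": [[0,0,0.001],[0,0,0.001],[0,0,0.001],[0,0,0.001],[0,0,0]], "twist": [[0,0,0],[0,0,0],[0,0,0],[0,0,0],[0,0,0]], "grip": [0,0,0,0,0]}}

```text
time_s: 10.9
tcp_pos: [576.1, -241.2, 119.7]
tool_rot: [-3.141, 0.0, 0.055]
wrist_force: [0.7, 0.8, -3.6]
width: 11.1
```

>>> {"api": "move_arm", "payload": {"offset": [[0,0,0.001],[0,0,0.0005],[0,0,0.0005],[0,0,0]], "twist": [[0,0,0],[0,0,0],[0,0,0],[0,0,0]], "grip": [0,0,0,0]}}

```text
time_s: 11.4
tcp_pos: [576.1, -241.2, 117.8]
tool_rot: [-3.142, 0.0, 0.055]
wrist_force: [-0.8, 0.5, -3.4]
width: 11.2
```

>>> {"api": "move_arm", "payload": {"offset": [[0,0,0.0005],[0,0,0]], "twist": [[0,0,0],[0,0,0]], "grip": [0,0]}}

```text
time_s: 11.65
tcp_pos: [576.2, -241.2, 117.6]
tool_rot: [3.141, -0.0, 0.055]
wrist_force: [-1.2, 0.6, -0.2]
width: 10.7
```

>>> {"api": "move_arm", "payload": {"offset": [[0,0,0.0003],[0,0,0]], "twist": [[0,0,0],[0,0,0]], "grip": [0,0]}}

```text
time_s: 11.9
tcp_pos: [576.2, -241.2, 117.5]
tool_rot: [3.141, -0.0, 0.055]
wrist_force: [-3.2, 2.0, 5.3]
width: 11.3
```

>>> {"api": "move_arm", "payload": {"offset": [[0,0,0],[0,0,0],[0,0,0],[0,0,0],[0,0,0]], "twist": [[0,0,0],[0,0,0],[0,0,0],[0,0,0],[0,0,0]], "grip": [0.02,0.04,0.045,0.045,0.045]}}

```text
time_s: 12.52
tcp_pos: [576.1, -241.2, 117.0]
tool_rot: [-3.142, 0.0, 0.055]
wrist_force: [-0.1, 0.0, -0.6]
width: 44.8
```

>>> {"api": "move_arm", "payload": {"offset": [[0,0,-0.02],[0,0,-0.04],[0,0,-0.045],[0,0,-0.03],[0,0,-0.01]], "twist": [[0,0,0],[0,0,0],[0,0,0],[0,0,0],[0,0,0]], "grip": [0.045,0.045,0.045,0.045,0.045]}}

```text
time_s: 13.15
tcp_pos: [576.5, -241.4, 263.8]
tool_rot: [3.14, -0.002, 0.055]
wrist_force: [1.0, 0.2, -0.5]
width: 45.1
```

>>> {"api": "move_arm", "payload": {"offset": [[-0.04,0,0],[-0.05,0,0],[-0.03,0,0],[0,0,0],[0,0,0]], "twist": [[0,0,0],[0,0,0],[0,0,0],[0,0,0],[0,0,0]], "grip": [0.02,0,0,0,0]}}

```text
time_s: 13.78
tcp_pos: [456.7, -247.7, 261.5]
tool_rot: [-3.141, 0.001, 0.055]
wrist_force: [0.9, -0.6, -0.3]
width: 0.8
```

Run:
```python
from h import *
s=read_state();print(s['tcp_pos'],s['tool_rot']);p,d,c=snap('w5')
P=pts(d,c)
X=P.reshape(-1,3)
def box(x0,x1,y0,y1,z0,z1):
    return X[(X[:,0]>x0)&(X[:,0]<x1)&(X[:,1]>y0)&(X[:,1]<y1)&(X[:,2]>z0)&(X[:,2]<z1)]
t=box(435,490,-230,-170,113,128);print('tab',len(t),t.min(0),t.max(0),t.mean(0))
r=box(495,660,-320,-160,83.5,92);print('rim',len(r),np.median(r[:,2]),cv2.minAreaRect(r[:,:2].astype(np.float32)))
for q in((505,-200),(505,-290),(645,-200),(645,-290)):
    b=box(q[0]-8,q[0]+8,q[1]-15,q[1]+15,70,100);print(q,len(b),np.median(b[:,2]) if len(b) else'')
```

```text
[ 456.70920608 -247.7234237   261.45193662] [-3.14111971e+00  5.24642189e-04  5.47513436e-02]
tab 162 [ 455.87979106 -212.41746321  113.2288674 ] [ 466.21397085 -189.07997891  123.76139166] [ 461.39805604 -200.61987152  120.51512804]
rim 6137 88.35602442719983 ((576.2230224609375, -240.089599609375), (152.4976348876953, 150.73728942871094), 3.2233827114105225)
(505, -200) 258 88.31767899558213
(505, -290) 250 87.99726651255642
(645, -200) 286 88.29590066824989
(645, -290) 352 88.4938274697746
```

View pics/w5.png

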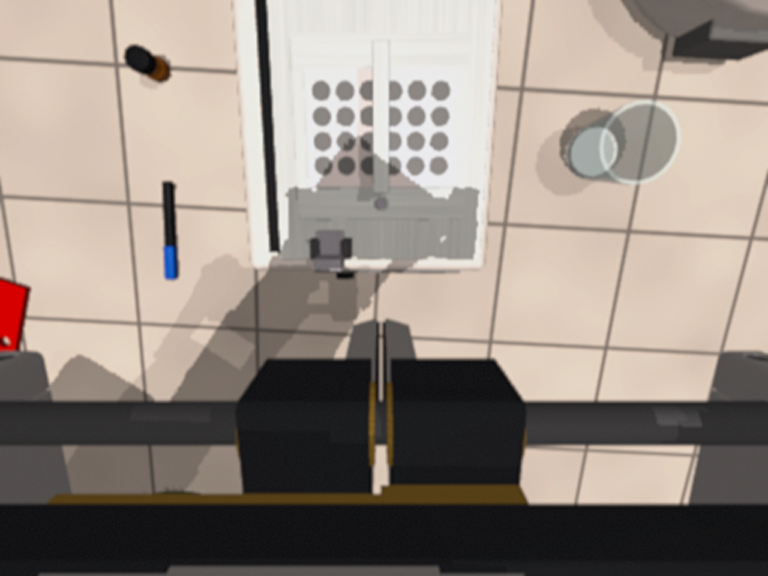

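The carrier is seated: rim top is 88.3 mm at all four corners, the pin shows in the hole at (380,203), and the carrier's centre is at (576.2,-240.1). The tab at (330,250) has its outer face at x≈456, so travel is about 4 mm. I'll go behind the tab with the fingers shut.

>>> {"api": "move_arm", "payload": {"offset": [[-0.021,-0.047,0],[0,0,0.05],[0,0,0.05],[0,0,0.04],[0,0,0.0155]], "twist": [[0,0,0],[0,0,0],[0,0,0],[0,0,0],[0,0,0]], "grip": [0,0,0,0,0]}}

```text
time_s: 14.45
tcp_pos: [432.5, -201.3, 104.3]
tool_rot: [-3.14, 0.003, 0.055]
wrist_force: [-0.0, -0.4, 0.2]
width: 0.3
```

>>> {"api": "move_arm", "payload": {"offset": [[0,0,0],[0.004,0,0],[0.003,0,0],[0,0,0]], "twist": [[0,0,0],[0,0,0],[0,0,0],[0,0,0]], "grip": [0,0,0,0]}}

```text
time_s: 14.95
tcp_pos: [440.2, -201.7, 107.2]
tool_rot: [3.141, -0.001, 0.055]
wrist_force: [0.6, -0.7, -0.2]
width: 0.6
```

>>> {"api": "move_arm", "payload": {"offset": [[0.002,0,0],[0.002,0,0],[0.002,0,0],[0.002,0,0],[0.002,0,0]], "twist": [[0,0,0],[0,0,0],[0,0,0],[0,0,0],[0,0,0]], "grip": [0,0,0,0,0]}}

```text
time_s: 15.58
tcp_pos: [449.9, -201.0, 106.5]
tool_rot: [-3.142, 0.0, 0.055]
wrist_force: [0.5, -0.1, 0.0]
width: 0.3
```

>>> {"api": "move_arm", "payload": {"offset": [[0.001,0,0],[0.001,0,0],[0.001,0,0],[0.001,0,0],[0.001,0,0]], "twist": [[0,0,0],[0,0,0],[0,0,0],[0,0,0],[0,0,0]], "grip": [0,0,0,0,0]}}

```text
time_s: 16.2
tcp_pos: [454.8, -200.8, 106.5]
tool_rot: [-3.142, 0.0, 0.055]
wrist_force: [-0.4, 0.9, -0.3]
width: 0.4
```

>>> {"api": "move_arm", "payload": {"offset": [[0.001,0,0],[0.001,0,0],[0.001,0,0],[0.001,0,0],[0.001,0,0]], "twist": [[0,0,0],[0,0,0],[0,0,0],[0,0,0],[0,0,0]], "grip": [0,0,0,0,0]}}

```text
time_s: 16.82
tcp_pos: [459.8, -200.5, 106.6]
tool_rot: [3.142, -0.0, 0.055]
wrist_force: [0.7, -1.3, -0.1]
width: 0.2
```

```bash
cat > tab.py <<'E'
from h import *
import sys
s=read_state();print(s['tcp_pos'],s['wrist_force']);p,d,c=snap(sys.argv[1])
X=pts(d,c).reshape(-1,3)
def box(x0,x1,y0,y1,z0,z1):
    return X[(X[:,0]>x0)&(X[:,0]<x1)&(X[:,1]>y0)&(X[:,1]<y1)&(X[:,2]>z0)&(X[:,2]<z1)]
t=box(435,500,-230,-170,115,126);print('tab top',len(t),t.min(0),t.max(0),t.mean(0))
r=box(495,660,-320,-160,83.5,92);print('rim',len(r),np.median(r[:,2]))
E
python3 tab.py w6
```

```text
[ 459.80189529 -200.5342615   106.5780734 ] [ 0.74041568 -1.25817505 -0.10705792]
tab top 51 [ 464.15451084 -211.9486785   115.3438747 ] [ 466.19208035 -188.51801866  122.22945573] [ 465.31724342 -201.68506752  118.12132377]
rim 9280 88.38439128604307
```

Run:
```python
from h import *
p,d,c=load('w6');cv2.imwrite('pics/w6c.png',cv2.resize(p[110:270,140:340],None,fx=3.7,fy=3.7,interpolation=cv2.INTER_CUBIC))
W=np.array(c['world_to_cam'])
for q in[(459.8,-200.5,106.6),(456,-200.6,121),(466,-200,121)]:
    k=W@np.array([*q,1]);print(q,c['fx']*k[0]/k[2]+c['cx'],c['fy']*k[1]/k[2]+c['cy'],k[2])
P=pts(d,c);print(P[190:262:3,229].round(0).tolist())
```

```text
(459.8, -200.5, 106.6) 254.87458861052178 214.9370079286128 209.8971758541047
(456, -200.6, 121) 254.81993831478613 226.05042738107835 196.74841626560908
(466, -200, 121) 254.77708923687135 212.94428300565738 194.4563954265113
[[473.0, -178.0, 81.0], [470.0, -178.0, 81.0], [467.0, -178.0, 80.0], [464.0, -178.0, 80.0], [462.0, -178.0, 80.0], [459.0, -178.0, 80.0], [451.0, -177.0, 63.0], [448.0, -177.0, 62.0], [424.0, -172.0, -0.0], [421.0, -172.0, 1.0], [417.0, -173.0, 1.0], [413.0, -173.0, -0.0], [410.0, -173.0, 1.0], [406.0, -173.0, 0.0], [402.0, -173.0, 1.0], [398.0, -173.0, 0.0], [492.0, -190.0, 229.0], [492.0, -190.0, 232.0], [492.0, -190.0, 235.0], [492.0, -191.0, 236.0], [492.0, -191.0, 237.0], [492.0, -191.0, 240.0], [492.0, -191.0, 242.0], [492.0, -191.0, 244.0]]
```

View pics/w6c.png

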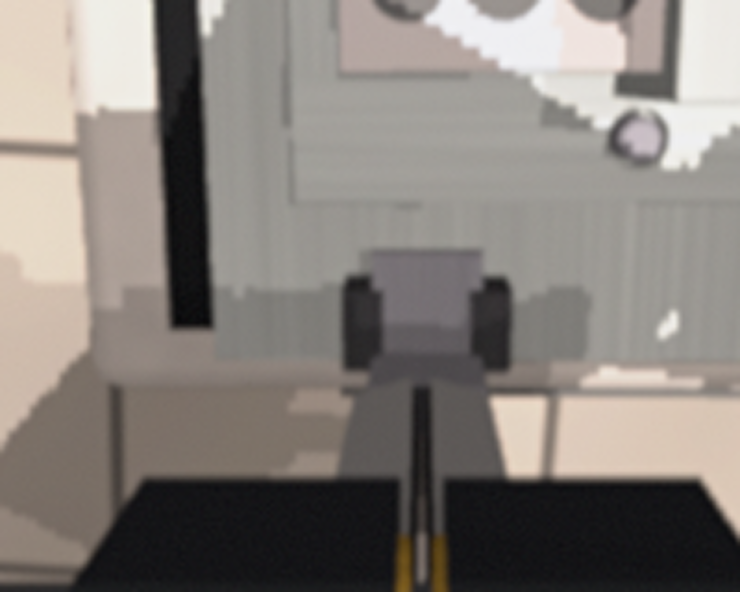

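Run:
```python
from h import *
for t,r in(('w6',range(172,236,2)),('w5',range(148,190,2))):
    p,d,c=load(t);P=pts(d,c);u=255 if t=='w6' else 219
    print(t,[(v,)+tuple(P[v,u].round(0).astype(int)) for v in r])
    v=206 if t=='w6' else 162; print([(u,)+tuple(P[v,u].round(0).astype(int)) for u in range(u-24,u+26,3)])
```

```text
w6 [(172, np.int64(489), np.int64(-199), np.int64(80)), (174, np.int64(487), np.int64(-199), np.int64(79)), (176, np.int64(486), np.int64(-199), np.int64(81)), (178, np.int64(487), np.int64(-199), np.int64(95)), (180, np.int64(485), np.int64(-199), np.int64(95)), (182, np.int64(484), np.int64(-199), np.int64(97)), (184, np.int64(482), np.int64(-199), np.int64(96)), (186, np.int64(481), np.int64(-199), np.int64(96)), (188, np.int64(479), np.int64(-200), np.int64(96)), (190, np.int64(477), np.int64(-200), np.int64(97)), (192, np.int64(476), np.int64(-200), np.int64(96)), (194, np.int64(474), np.int64(-200), np.int64(96)), (196, np.int64(472), np.int64(-200), np.int64(96)), (198, np.int64(471), np.int64(-200), np.int64(96)), (200, np.int64(469), np.int64(-200), np.int64(96)), (202, np.int64(467), np.int64(-200), np.int64(96)), (204, np.int64(466), np.int64(-200), np.int64(97)), (206, np.int64(465), np.int64(-200), np.int64(100)), (208, np.int64(466), np.int64(-200), np.int64(107)), (210, np.int64(465), np.int64(-200), np.int64(111)), (212, np.int64(465), np.int64(-200), np.int64(117)), 
[... 2759 characters left out ...]
64(-176), np.int64(82)), (207, np.int64(475), np.int64(-183), np.int64(98)), (210, np.int64(475), np.int64(-187), np.int64(98)), (213, np.int64(475), np.int64(-190), np.int64(95)), (216, np.int64(475), np.int64(-194), np.int64(95)), (219, np.int64(475), np.int64(-199), np.int64(95)), (222, np.int64(475), np.int64(-203), np.int64(96)), (225, np.int64(476), np.int64(-207), np.int64(97)), (228, np.int64(476), np.int64(-211), np.int64(99)), (231, np.int64(477), np.int64(-215), np.int64(99)), (234, np.int64(475), np.int64(-218), np.int64(85)), (237, np.int64(475), np.int64(-222), np.int64(79)), (240, np.int64(475), np.int64(-226), np.int64(79)), (243, np.int64(475), np.int64(-231), np.int64(82))]
```

Run:
```python
from h import *
p,d,c=load('w5');P=pts(d,c)
for u in(236,242,248,252,254,258,264,270): 
    print(u,[(v,)+tuple(int(x) for x in P[v,u].round(0)) for v in range(208,240,3)])
p,d,c=load('w2');P=pts(d,c);print('w2 open tcp 179')
for u in(165,175,182,322,330): print(u,[(v,)+tuple(int(x) for x in P[v,u].round(0)) for v in range(208,240,4)])
```

```text
236 [(208, 382, -219, 0), (211, 376, -220, -1), (214, 371, -220, 1), (217, 465, -235, 294), (220, 465, -235, 299), (223, 465, -235, 306), (226, 465, -236, 311), (229, 465, -236, 316), (232, 465, -236, 319), (235, 465, -237, 324), (238, 489, -239, 384)]
242 [(208, 383, -230, 1), (211, 377, -230, 0), (214, 466, -238, 288), (217, 465, -239, 294), (220, 466, -239, 301), (223, 465, -239, 305), (226, 465, -239, 310), (229, 466, -240, 316), (232, 465, -240, 320), (235, 465, -240, 324), (238, 489, -241, 385)]
248 [(208, 384, -241, 0), (211, 378, -241, 0), (214, 466, -242, 288), (217, 466, -243, 294), (220, 466, -243, 300), (223, 466, -243, 306), (226, 466, -243, 311), (229, 466, -243, 316), (232, 466, -243, 320), (235, 466, -243, 325), (238, 466, -243, 328)]
252 [(208, 384, -248, 0), (211, 378, -248, 0), (214, 465, -245, 284), (217, 464, -245, 289), (220, 464, -245, 296), (223, 464, -245, 302), (226, 464, -245, 306), (229, 464, -245, 312), (232, 464, -245, 316), (235, 464, -245, 321), (238, 464, -245, 324)]
254 [(208, 385, -252, 1), (211, 379, -252, 2), (214, 373, -252, 1), (217, 368, -252, 
[... 1117 characters left out ...]
 504, 318, -1), (212, 498, 318, 0), (216, 565, 259, 209), (220, 565, 257, 217), (224, 565, 255, 223), (228, 564, 254, 228), (232, 562, 253, 229), (236, 559, 253, 228)]
182 [(208, 505, 308, 0), (212, 566, 256, 201), (216, 565, 255, 206), (220, 563, 254, 209), (224, 561, 254, 211), (228, 559, 253, 213), (232, 556, 253, 213), (236, 553, 253, 213)]
322 [(208, 518, 103, -1), (212, 513, 102, 1), (216, 570, 160, 203), (220, 567, 160, 203), (224, 565, 160, 205), (228, 562, 159, 205), (232, 559, 159, 206), (236, 556, 159, 205)]
330 [(208, 519, 91, -1), (212, 513, 91, 1), (216, 572, 157, 210), (220, 572, 159, 218), (224, 571, 159, 221), (228, 569, 160, 223), (232, 566, 159, 223), (236, 564, 159, 223)]
```

The depth data shows the physical fingertips end about 22 mm above the reported TCP. The fingers therefore passed over the tab, and the tongue tip is still at x≈487. I'll back off, go lower and push again.

>>> {"api": "move_arm", "payload": {"offset": [[-0.012,0,0],[-0.012,0,0],[0,0,0.008],[0,0,0.009],[0,0,0]], "twist": [[0,0,0],[0,0,0],[0,0,0],[0,0,0],[0,0,0]], "grip": [0,0,0,0,0]}}

```text
time_s: 17.5
tcp_pos: [435.4, -201.6, 88.6]
tool_rot: [-3.141, 0.001, 0.055]
wrist_force: [-0.1, 0.4, -0.2]
width: 0.5
```

>>> {"api": "move_arm", "payload": {"offset": [[0.003,0,0],[0.003,0,0],[0.001,0,0],[0.001,0,0],[0.001,0,0]], "twist": [[0,0,0],[0,0,0],[0,0,0],[0,0,0],[0,0,0]], "grip": [0,0,0,0,0]}}

```text
time_s: 18.12
tcp_pos: [444.8, -201.3, 89.6]
tool_rot: [3.142, -0.0, 0.055]
wrist_force: [-0.3, 0.5, -0.6]
width: 0.7
```

>>> {"api": "move_arm", "payload": {"offset": [[0.001,0,0],[0.001,0,0],[0.001,0,0],[0.001,0,0],[0.001,0,0]], "twist": [[0,0,0],[0,0,0],[0,0,0],[0,0,0],[0,0,0]], "grip": [0,0,0,0,0]}}

```text
time_s: 18.75
tcp_pos: [449.7, -201.1, 89.5]
tool_rot: [-3.142, 0.0, 0.055]
wrist_force: [-4.5, -1.0, 2.2]
width: 0.4
```

Contact at about 4.5 N, as expected. I'll keep pushing.

>>> {"api": "move_arm", "payload": {"offset": [[0.0015,0,0],[0.0015,0,0],[0.0015,0,0],[0.0015,0,0],[0.0015,0,0]], "twist": [[0,0,0],[0,0,0],[0,0,0],[0,0,0],[0,0,0]], "grip": [0,0,0,0,0]}}

```text
time_s: 19.38
tcp_pos: [457.3, -200.7, 89.5]
tool_rot: [3.142, -0.0, 0.055]
wrist_force: [-3.9, -1.4, 0.8]
width: -0.1
```

>>> {"api": "move_arm", "payload": {"offset": [[0.001,0,0],[0.001,0,0],[0.001,0,0],[0.001,0,0],[0.001,0,0]], "twist": [[0,0,0],[0,0,0],[0,0,0],[0,0,0],[0,0,0]], "grip": [0,0,0,0,0]}}

```text
time_s: 20.0
tcp_pos: [462.3, -200.4, 89.5]
tool_rot: [3.142, 0.0, 0.055]
wrist_force: [-5.1, -0.6, 2.1]
width: 0.6
```

```bash
cat > tip.py <<'E'
from h import *
import sys
s=read_state();print(s['tcp_pos'],s['wrist_force']);p,d,c=snap(sys.argv[1]);X=pts(d,c).reshape(-1,3)
def box(x0,x1,y0,y1,z0,z1): return X[(X[:,0]>x0)&(X[:,0]<x1)&(X[:,1]>y0)&(X[:,1]<y1)&(X[:,2]>z0)&(X[:,2]<z1)]
t=box(440,540,-208,-194,93.5,98.5);print('tongue',len(t),np.percentile(t[:,0],[1,99]))
t=box(440,540,-208,-194,117,124);print('tab top',len(t),np.percentile(t[:,0],[1,99]) if len(t) else '')
r=box(505,660,-320,-160,84,92);print('rim',len(r),np.median(r[:,2]),cv2.minAreaRect(r[:,:2].astype(np.float32)))
E
python3 tip.py w7
```

```text
[ 462.25242215 -200.40891317   89.53546136] [-5.09564797 -0.58166687  2.14967826]
tongue 1029 [481.63491882 539.63212515]
tab top 381 [469.92335808 481.84630366]
rim 9066 88.377589972519 ((557.332275390625, -241.37945556640625), (111.79008483886719, 151.2874755859375), 3.0709080696105957)
```

>>> {"api": "move_arm", "payload": {"offset": [[0.001,0,0],[0.001,0,0],[0.001,0,0],[0.001,0,0],[0.001,0,0]], "twist": [[0,0,0],[0,0,0],[0,0,0],[0,0,0],[0,0,0]], "grip": [0,0,0,0,0]}}

```text
time_s: 20.68
tcp_pos: [467.3, -200.1, 89.5]
tool_rot: [3.142, -0.0, 0.055]
wrist_force: [-4.3, -2.0, 1.2]
width: 0.4
```

>>> {"api": "move_arm", "payload": {"offset": [[0.0005,0,0],[0.0005,0,0],[0.0005,0,0]], "twist": [[0,0,0],[0,0,0],[0,0,0]], "grip": [0,0,0]}}

```text
time_s: 21.05
tcp_pos: [468.2, -200.0, 89.5]
tool_rot: [-3.141, 0.001, 0.055]
wrist_force: [-9.4, -3.1, 4.8]
width: 0.5
```

>>> {"api": "move_arm", "payload": {"offset": [[0.0005,0,0],[0,0,0]], "twist": [[0,0,0],[0,0,0]], "grip": [0,0]}}

```text
time_s: 21.3
tcp_pos: [468.3, -200.0, 89.5]
tool_rot: [-3.141, 0.002, 0.055]
wrist_force: [-11.3, -2.8, 6.1]
width: 0.6
```

The force is rising while the TCP has stopped moving, so the bolt is at its stop. I'll back off and check.

>>> {"api": "move_arm", "payload": {"offset": [[-0.005,0,0],[-0.02,0,0],[-0.025,0,-0.01],[0,0,-0.05],[0,0,-0.06]], "twist": [[0,0,0],[0,0,0],[0,0,0],[0,0,0],[0,0,0]], "grip": [0,0,0,0,0]}}

```text
time_s: 21.92
tcp_pos: [418.9, -202.3, 210.7]
tool_rot: [-3.141, 0.0, 0.055]
wrist_force: [0.1, 0.3, 0.7]
width: 0.5
```

>>> {"api": "move_arm", "payload": {"offset": [[0,0,-0.05],[0,0,0],[0,0,0],[0,0,0]], "twist": [[0,0,0],[0,0,0],[0,0,0],[0,0,0]], "grip": [0,0,0,0]}}

```text
time_s: 22.42
tcp_pos: [419.0, -202.4, 258.2]
tool_rot: [-3.14, 0.002, 0.055]
wrist_force: [-1.3, 0.6, -0.3]
width: 0.2
```

```bash
python3 tip.py w8
python3 - <<'E'
from h import *
p,d,c=load('w8');cv2.imwrite('pics/w8c.png',cv2.resize(p[0:230,100:400],None,fx=2.5,fy=2.5,interpolation=cv2.INTER_CUBIC))
E
```

```text
[ 418.96317748 -202.44441424  258.15643487] [-1.28516285  0.55357639 -0.34337342]
tongue 314 [488.65928429 539.29037242]
tab top 92 [478.73144624 487.67731704]
rim 4472 88.40917519030447 ((570.0393676757812, -240.43878173828125), (137.02951049804688, 150.37319946289062), 3.1509430408477783)
```

View pics/w8c.png

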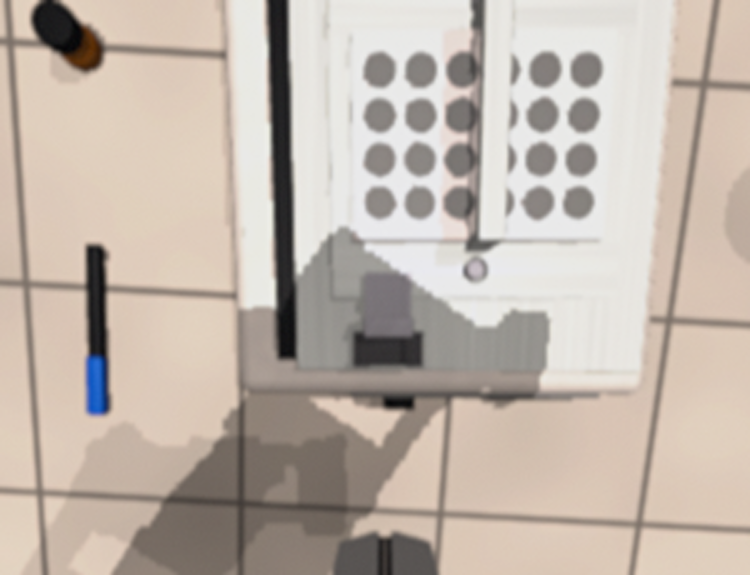

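The tongue at (386,285) now covers the rim, whose edge is at y≈297. The tab's outer face is at x≈478, which matches home. The carrier is flat with the pin in the hole at (475,269), and the gripper is clear.

```bash
python3 -c "
from rig import *;print(hand_in())"
```

```text
the job is handed in; nothing more can be done
None
```

The carrier is seated on the shaker's two pins, let go of, and the lock bolt is pushed home. I handed the job in at about 22.5 s of the 72 s allowed; no verdict is reported.

- **Seating:** I lined the carrier up by sighting a pin through one of its holes with the wrist camera, then lowered it in steps of 1 mm or less. The highest wrist force was about 5 N. Before the bolt was moved, the rim top read 88.0 to 88.5 mm at all four corners, so the underside was at about 80 mm and level. The centre was within about 0.5 mm of the midpoint between the pins.
- **Bolt:** It slid with about 4 to 5 N and reached its stop at about 11 N on the wrist. The tab's outer face ended at x ≈ 478 mm against 477.8 mm expected for home. The last picture shows the tongue over the rim, the carrier still flat and the gripper clear.

**Checks that disagreed:**
- **First bolt push:** It passed over the tab without touching it, because the fingers as seen by the camera end about 22 mm above the reported TCP. I backed off, went 17 mm lower and repeated the push.
- **Camera mismatch:** The top and wrist cameras differed by about 3 mm in the pins' x position. I used the wrist camera, which measured the hole and the pin in the same view.

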